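Move the head-heavy yarn probe from its dock to its rest

ROBOT

A 7-joint arm with a two-finger parallel gripper is mounted at the origin on a cart in front of the work surface, level with it; the furniture and walls round the work are solid. World frame = base frame: x ahead of the robot, y to its left, z up, the work surface at z = 0. Lengths are in m, angles in rad, forces in N, time in s.
With the tool pointing down it reaches from about 0.35 to 0.9 m from the base axis. Payload 8.1 kg.
Tool frame: the origin (TCP) lies at the very end of the fingers, on their centre line; the grasp point (between the pads) lies 19 mm behind it; z points along the fingers, y is the line along which they close (so a half turn about z gives the same grasp; the last joint's range is limited). The gripper opens to 92 mm and grips with 3 to 60 N. Pads are 19 mm wide; open, the fingers measure 130 mm over their backs; the gripper's body (75 mm by 190 mm) begins 47 mm behind the grasp point.
Start: joints at [-0.103, 0.434, 0.025, 1.573, -0.012, 1.134, -0.075], TCP at [0.625, -0, 0.227] pointing down, gripper open.
Joint ranges: [-2.62, 2.62], [-0.44, 2.09], [-1.27, 1.32], [0.08, 2.57], [-1.32, 4.46], [0.12, 2], [-2.74, 2.74]. Speed limits (rad/s): [2.22, 2.22, 3.01, 3.01, 3.14, 3.14, 3.14].

INTERFACE

Orientations are given as a unit quaternion [w, x, y, z].
In Python, from station import env gives the robot as it stands.
- The arm moves only by the tool servo_tool, never from a script. Its argument "deltas" is a list of rows, each an object with "linear": the shift along the tool's x, y, z in m, a list of three; "rotation": the turn, a rotation vector about the tool's x, y, z in degrees, a list of three; "fingers": the finger opening in m, from 0 to 0.0918. In form: [{"linear": [x, y, z], "rotation": [rx, ry, rz], "fingers": fingers}, ...]. A call has 1 to 10 rows; each row shifts and turns the commanded pose from where the row before left it, along the tool's axes as they then stand; what a row does not reach is not made up. A row lasts 1/10 s, in which the tool goes at most 50 mm and 8.59 degrees, less where a joint would pass 70% of its speed; a pose out of reach is approached as far as the arm can. A call is refused whole if a number of a shift passes 0.05 or a number of a turn 8.59, either way. A call with a gripper value outside its range is refused whole. The fingers move at their own pace and stop on an object; the grip force is fixed at half the most. Time passes only in rows, so rows that do not move let the fingers close. It gives the time, the measured TCP pose, the force, the opening and the grip force at its end, in the units of the state.
- env.sense(): the state, without advancing time (a new reading comes with each control period).
- env.capture(name): name is "scene" or "side" or "wrist"; returns the picture (384x512x3 uint8, blue, green, red); there is no depth.
- env.get_calibration(name): a dict with "fx", "fy", "cx", "cy" (pixels), "k1" (the pictures are not rectified: a ray, as slopes to the right and down, at radius r is drawn at 1 + k1 r^2 times it, then the intrinsics apply), "R" (3x3) and "t" (3): a world point X has camera coordinates R X + t. Camera axes: x right, y down, z forward; pixel columns grow to the right and rows downward; lengths in m; the calibration is good to about 2 mm. A picture is of the moment at which its call begins: read the wrist's pose just before it. get_calibration takes no time and is no camera call; for the wrist camera it gives the pose at the moment of the call.
- env.close_job(): hands the job in; it is judged then, once.
The state is a dict: "clock": time; "qpos": joint angles; "qd": joint speeds; "tau": joint torques, N m; "eef_pos": TCP position; "orientation": TCP orientation; "ft_force": force on the tool from outside, world axes, zero at the start; "ft_torque": the same for the moment, N m; "width": finger opening in m; "grip_force": force on a finger pad.
Only numpy, scipy, OpenCV 4.12 (cv2) and the standard library are available. Lean on these libraries where they do the work, as an engineer would, in place of code of your own. Each camera call takes 0.05 s, during which the arm holds its last target. There are 200 camera calls.

TASK

Pull the yarn-cone test probe straight out of its dock by its black tail grip, sliding it along the desk until its heavy head is clear of the dock, and let go of it there. Take it again at its balance point just behind the steel head, lift it and carry it level, lower it all the way into the rest (head in the wide pocket, shank in the narrow fork) before letting go, then fold the keeper fully down over the shank. Leave the mouse, the eraser and the yarn cone where they are.

Things in the scene. Friction and masses are not known exactly. Their poses are not given: they have to be found in the camera images.
- probe_balance (a point): balance point (centre of mass) of the probe, on its shank, half-way up, 18 mm above the desk when lying. Rigid bar 200 mm long, 0.32 to 0.52 kg; bare aluminium shank 132 long, 14 wide, 18 high. x axis: along the bar to the heavy head; z up. Lifted elsewhere the head drops: grasp within 20 mm of here and keep it level within 0.2 rad
- probe_head (a point): centre of the probe's steel block head, 40 long, 36 wide, 36 high; 51 mm ahead of the balance point, its rear face 31 mm ahead of it. Starts inside the dock
- probe_tail (a point): centre of the probe's black plastic tail grip, 28 long, 36 wide, 36 high; half-way up, 18 mm above the desk; 115 mm behind the balance point. Head and tail both lie on the desk, so the probe lies level. Axes as probe_balance
- dock_mouth (a point): centre of the dock's open end, 18 mm above the desk. Dock: grey roofed sleeve fixed on the desk, 110 long, 63 wide and 50 high at the dark mouth frame; passage 43 wide, 41 high, open below to the desk. x axis: horizontal, into the dock; the probe comes out along -x. At the start the head's front face is about 90 mm inside, the tail's centre 96 mm outside
- rest_seat (a point): where the probe's balance point lies once seated in the rest, 78 mm above the desk. Axes of the rest: x horizontal towards the head pocket (the seated head points along x), z up. The rest is fixed: grey base plate 205 x 90 x 10 mm with an aluminium pocket and fork; between them is open space for fingers
- rest_pocket (a point): centre of the rest's head pocket floor, 60 mm above the desk, 51 mm ahead of rest_seat. Two side cheeks 46 mm apart, 36 long, 18 mm high; low front stop 10 mm high, 28 mm ahead. Axes as rest_seat
- rest_fork (a point): centre of the fork's slot floor, 69 mm above the desk, 81 mm behind rest_seat. Slot 24 mm wide (across), 12 mm long; prong tops 88 mm above the desk. The shank lies in it. Axes as rest_seat
- keeper_hinge (a point): the hinge axis of the keeper, on the rest: 81 mm behind rest_seat, 30 mm to its right (-y of the rest), 94 mm above the desk; axes as the rest
- keeper_tip (a point): the centre of the black tab (24 x 16 x 6 mm) at the end of the keeper, 66 mm from the hinge; the keeper is a steel strap 12 mm wide, 5 mm thick, that ends 74 mm from the hinge. It starts standing about upright and folds over towards the rest's +y, across the fork slot; closed, the tab is beyond the far prong, 36 mm to the +y side of rest_seat and 94 mm above the desk
- keeper (a joint): angle of the keeper: 0 folded down level over the fork (end stop), about 1.57 upright, opens up to 1.9. It stays where it is left (friction); about 1 N at the tab moves it
- mouse: black mouse, 112 x 60 x 38 mm, between dock and rest; not to be disturbed (origin under its centre)
- rubber_eraser: small eraser, 20 x 42 x 13 mm, lying between dock and rest; not to be disturbed (origin under its centre)
- cone: cone of beige yarn, 72 mm across, 165 mm tall, standing behind the work; not to be disturbed (origin under its centre)

How it is judged:
On the way, in this order (a step that is already met when the one before it is completed fails the run):
1. the probe is drawn along the desk until its head is clear of the dock (x of probe_balance in the frame of dock_mouth below -0.0725 m and height (world z) of probe_balance below 0.035 m), for 0.05 s.
2. the probe is let go, at rest on the desk clear of the dock (x of probe_balance in the frame of dock_mouth below -0.0725 m and height (world z) of probe_balance below 0.022 m and contact force between the fingers and probe below 0.1 N and linear speed of probe below 0.02 m/s), for 0.1 s.
3. the probe is lifted level, held within 22 mm of its balance point (height (world z) of probe_balance above 0.06 m and distance between the grasp point and probe_balance below 0.022 m and contact force between the fingers and probe above 1 N), for 0.2 s.
4. the probe is lowered, still held, into pocket and fork of the rest (distance between probe_balance and rest_seat below 0.014 m and z of probe_balance in the frame of rest_seat below 0.007 m and contact force between the fingers and probe above 1 N), for 0.05 s.
5. the probe is let go, seated in the rest, while the keeper is still open (horizontal distance between probe_balance and rest_seat below 0.012 m and z of probe_balance in the frame of rest_seat below 0.004 m and contact force between the fingers and probe below 0.1 N and value of joint keeper above 0.5 rad), for 0.1 s.
At the end, for the whole second after the job is handed in: the probe is at rest in the rest, head in the pocket and shank in the fork: balance point within 12 mm of the seat sideways and 4 mm in height, in line within 0.08 rad, head towards the pocket; the keeper is folded down (angle under 0.1 rad) (horizontal distance between probe_balance and rest_seat below 0.012 m and z of probe_balance in the frame of rest_seat between -0.004 and 0.004 m and angle between the x axis of probe_balance and the x axis of rest_seat, either way round below 0.08 rad and x of probe_tail in the frame of rest_seat below -0.09 m and linear speed of probe below 0.02 m/s and value of joint keeper below 0.1 rad); the robot touches nothing.
It fails at once if the probe tips more than 0.2 rad from level (angle between probe_balance's own x axis and vertical below 1.37 rad or angle between probe_balance's own x axis and vertical above 1.77 rad).
It fails at once if the mouse, eraser or yarn cone is pushed more than 30 mm (distance of any of mouse, rubber_eraser, cone from where it was at the start of the episode above 0.03 m).
It also fails if it takes over 61 s, if anything falls off the work surface, if the arm or the gripper's body presses on something with over 40 N, if the wrist force passes 120 N, or if a joint passes its speed limit or range.

## Working session

There is one attempt and no reset: what is moved stays moved. The work goes in short steps, Python scripts to look and compute and a tool call to move; the robot and the scene stay as the last step left them, time stands still between calls to the robot, and variables do not carry over. Pictures are saved under pics/ and viewed, at most 10 in all, crops included, and the job is handed in when it is done.

Besides the shell and the picture viewer there is one more tool, called as name(argument=value, ...) on one line, values as JSON. servo_tool: Moves the arm, as the interface text tells. Its arguments: {"type":"object","properties":{"deltas":{"type":"array"}},"required":["deltas"]}

```bash
mkdir -p pics && cat > h.py <<'E'
import numpy as np, cv2
from station import env
def ray(cal,u,v):
    x=(u-cal['cx'])/cal['fx'];y=(v-cal['cy'])/cal['fy'];rd=np.hypot(x,y);r=rd
    for _ in range(20): r=rd/(1+cal['k1']*r*r)
    s=r/rd if rd>0 else 1
    R=np.array(cal['R']);t=np.array(cal['t'])
    return -R.T@t, R.T@np.array([x*s,y*s,1])
def onz(cal,u,v,z):
    c,d=ray(cal,u,v); return c+d*(z-c[2])/d[2]
def proj(cal,X):
    p=np.array(cal['R'])@np.array(X)+np.array(cal['t']);x,y=p[:2]/p[2];k=1+cal['k1']*(x*x+y*y)
    return np.array([cal['fx']*x*k+cal['cx'],cal['fy']*y*k+cal['cy']])
def two(c1,p1,c2,p2):
    a,d=ray(c1,*p1);b,e=ray(c2,*p2)
    s=np.linalg.lstsq(np.stack([d,-e],1),b-a,rcond=None)[0]
    P,Q=a+d*s[0],b+e*s[1]; return (P+Q)/2,np.linalg.norm(P-Q)
E
python3 - <<'E'
from h import *
s=env.sense();print(s)
for n in ['scene','side','wrist']:
    c=env.get_calibration(n);im=env.capture(n);cv2.imwrite(f'pics/{n}0.png',im)
    R=np.array(c['R']);print(n,-R.T@np.array(c['t']),R[2],c['fx'],c['k1'])
a=cv2.imread('pics/scene0.png')
cv2.imwrite('pics/scene0b.png',cv2.resize(a,(800,600),interpolation=cv2.INTER_CUBIC))
a=cv2.imread('pics/side0.png')
cv2.imwrite('pics/side0b.png',cv2.resize(a,(800,600),interpolation=cv2.INTER_CUBIC))
E
```

```text
{'clock': 0.0, 'qpos': array([-0.10257588,  0.43521825,  0.02498124,  1.57409468, -0.01160582,
        1.13401598, -0.0750985 ]), 'qd': array([-3.80798042e-04,  1.84353811e-05, -9.91025660e-04,  1.55445444e-04,
       -4.86850122e-04, -5.67008209e-04,  1.63884080e-03]), 'tau': array([ 3.89017032e-04, -6.67853522e+01,  9.84863900e-01, -3.14464223e+01,
       -6.05165795e-02,  4.27553023e-02,  1.12382318e-04]), 'eef_pos': array([ 6.24482197e-01, -7.57993187e-05,  2.25948953e-01]), 'orientation': array([-5.10010053e-04,  7.07142747e-01,  7.07070366e-01, -6.10584231e-04]), 'ft_force': array([ 0.59701857,  0.08260305, -0.2839339 ]), 'ft_torque': array([-0.0066594 ,  0.02040236,  0.03937124]), 'grip_force': 0.0, 'width': 0.09177371699223112}
scene [ 0.13479514 -0.51594423  0.7986429 ] [ 0.54005863  0.47039269 -0.69790214] 383.1455252475593 -0.09279027931325957
side [ 0.28974779 -0.78069157  0.4776155 ] [ 0.4052835   0.80993526 -0.42396952] 347.6936480277297 -0.02182004478613305
wrist [0.62447772 0.06530286 0.38392865] [-0.00169219 -0.24936612 -0.9684078 ] 264.56668882204974 0.004617380132576177
```

View pics/scene0b.png

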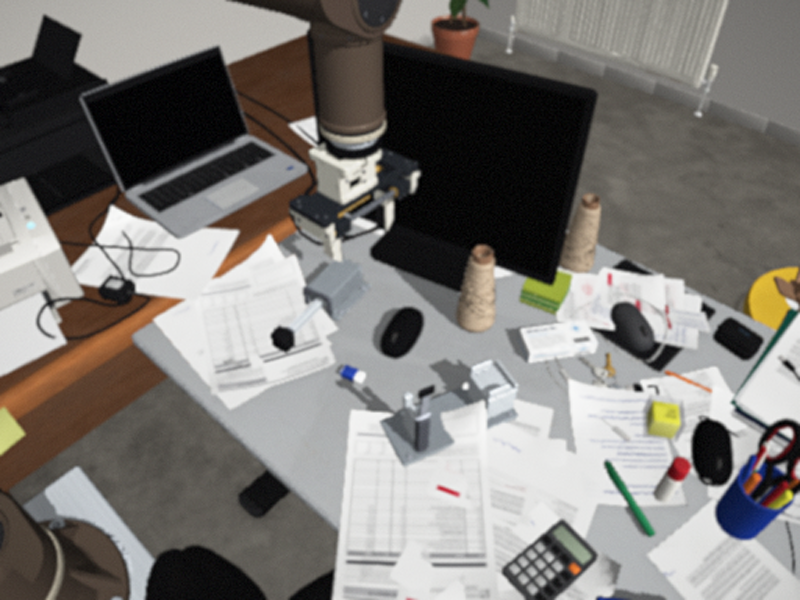

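View pics/side0b.png

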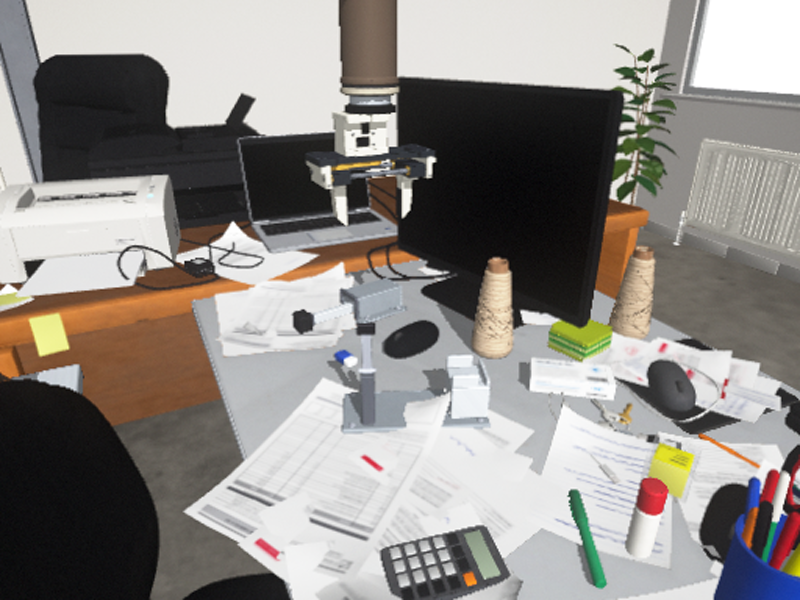

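The scene picture shows the tail at about (283,338), dock (337,287), rest base (430,430), pocket (495,388) and keeper tab (427,391), all in 800-px scale. The side view shows the same layout. I'll zoom in for corner pixels.

```bash
python3 - <<'E'
from h import *
a=cv2.imread('pics/scene0.png')[155:305,160:360]
b=cv2.resize(a,(800,600),interpolation=cv2.INTER_CUBIC)
for i in range(0,200,20):
    cv2.putText(b,str(160+i),(i*4,10),0,.35,(0,0,255),1);cv2.line(b,(i*4,12),(i*4,18),(0,0,255),1)
for i in range(0,150,10): cv2.putText(b,str(155+i),(0,i*4+4),0,.35,(0,0,255),1)
cv2.imwrite('pics/scene0c.png',b)
a=cv2.imread('pics/side0.png')[170:282,180:330]
b=cv2.resize(a,(800,597),interpolation=cv2.INTER_CUBIC);k=800/150
for i in range(0,150,10): cv2.putText(b,str(180+i),(int(i*k),10),0,.35,(0,0,255),1)
for i in range(0,112,10): cv2.putText(b,str(170+i),(0,int(i*k)+4),0,.35,(0,0,255),1)
cv2.imwrite('pics/side0c.png',b)
E
```

```text
(no output)
```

View pics/scene0c.png

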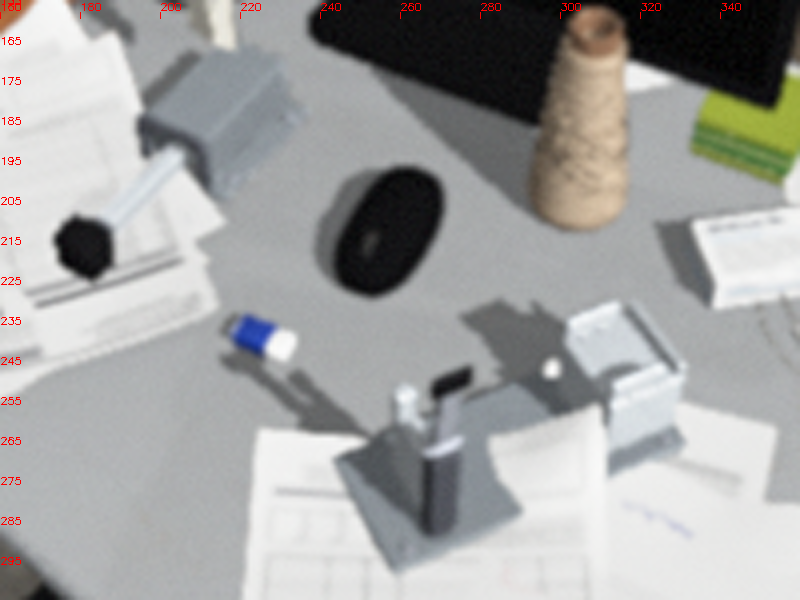

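View pics/side0c.png

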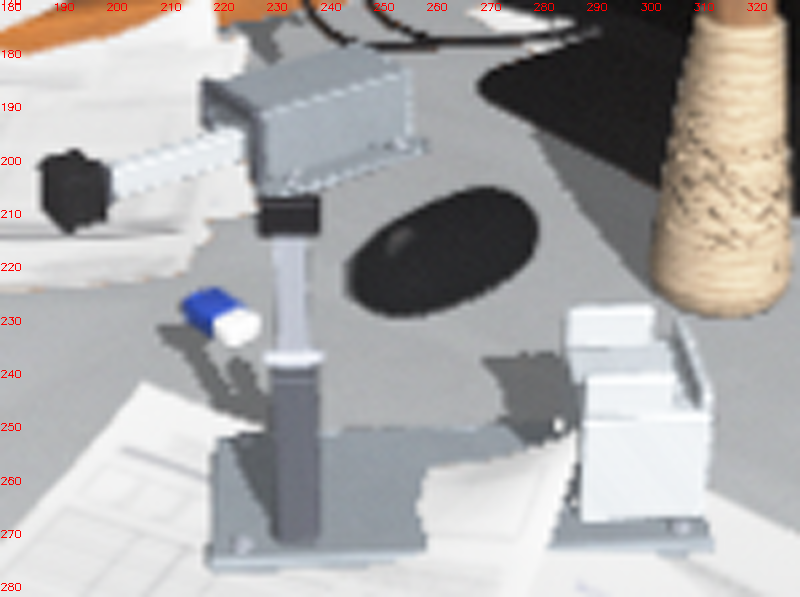

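Crop pixels: tail centre scene (181,216.5) and side (192.5,205.5). Dock mouth top-left is scene (195.5,184) and side (217,185). Base-plate corners are scene (243.5,270) and (260,298), side (221,252) and (219,275). Keeper tab is scene (272.5,250) and side (232.5,209.5).

```bash
python3 - <<'E'
from h import *
np.set_printoptions(precision=4,suppress=True)
cs,cd=env.get_calibration('scene'),env.get_calibration('side')
# refine tail & tab centroid by mask
def dark(f,box,th=60):
    a=cv2.imread(f);x0,y0,x1,y1=box;m=(a[y0:y1,x0:x1].max(2)<th);v,u=np.nonzero(m);return np.array([u.mean()+x0,v.mean()+y0]),m.sum()
t1,n1=dark('pics/scene0.png',(170,205,190,228));t2,n2=dark('pics/side0.png',(184,194,203,218))
k1,_=dark('pics/scene0.png',(265,244,281,256));k2,_=dark('pics/side0.png',(225,203,243,215))
print(t1,t2,k1,k2)
P=dict(tail=(t1,t2),tab=(k1,k2),dockTL=((195.5,184),(217,185)),dockTR=((211.5,194),(227.5,193)),
 baseA=((243.5,270),(221,252)),baseB=((260,298),(219.5,274)),chkL0=((301.5,236),(286.5,228)),chkL1=((315,230.5),(301,228)),
 chkR0=((313,250.5),(288.5,240.5)),)
for k,(a,b) in P.items(): print(k,*two(cs,a,cd,b))
for p in [(243.5,270),(260,298),(290.5,282),(331,265)]: print('base scene z10',onz(cs,*p,.01))
for p in [(221,252),(219.5,274),(313,272)]: print('base side z10',onz(cd,*p,.01))
for p in [(243.5,270)]: print(onz(cs,*p,.01))
print('tail z18',onz(cs,*t1,.018),onz(cd,*t2,.018))
E
```

```text
[180.8108 216.5203] [193.0574 205.3689] [272.2333 250.5   ] [234.0185 210.0926]
tail [0.5228 0.1033 0.0172] 0.0010240197727371411
tab [ 0.5167 -0.2227  0.1579] 0.0004667903510760158
dockTL [0.6137 0.14   0.0504] 0.005075518547681952
dockTR [0.6221 0.0814 0.0449] 0.00037077663398535755
baseA [ 0.5143 -0.1389  0.0078] 0.0009481654042759302
baseB [ 0.479  -0.2229  0.016 ] 0.0007832853838858229
chkL0 [ 0.6459 -0.2108  0.0759] 0.001252919543323295
chkL1 [ 0.6766 -0.2265  0.0779] 0.004276313920196774
chkR0 [ 0.6245 -0.2581  0.0781] 0.0030986953439341076
base scene z10 [ 0.5128 -0.14    0.01  ]
base scene z10 [ 0.4812 -0.2207  0.01  ]
base scene z10 [ 0.5613 -0.2474  0.01  ]
base scene z10 [ 0.6656 -0.2934  0.01  ]
base side z10 [ 0.5138 -0.1416  0.01  ]
base side z10 [ 0.4819 -0.2155  0.01  ]
base side z10 [ 0.6624 -0.2985  0.01  ]
[ 0.5128 -0.14    0.01  ]
tail z18 [0.523  0.1029 0.018 ] [0.5219 0.1014 0.018 ]
```

servo_tool(deltas=[{"linear":[0.01,-0.01,0],"rotation":[0,0,8.5],"fingers":0.08},{"linear":[0.01,-0.01,0],"rotation":[0,0,8.5],"fingers":0.08},{"linear":[0.01,-0.01,0],"rotation":[0,0,8.5],"fingers":0.08},{"linear":[0,-0.02,0],"rotation":[0,0,8.5],"fingers":0.08},{"linear":[0,-0.02,0],"rotation":[0,0,8.5],"fingers":0.08},{"linear":[0,-0.02,0],"rotation":[0,0,8.5],"fingers":0.08},{"linear":[-0.01,-0.02,0],"rotation":[0,0,8.5],"fingers":0.08},{"linear":[-0.02,-0.02,0],"rotation":[0,0,8.5],"fingers":0.08},{"linear":[-0.02,-0.01,0],"rotation":[0,0,8.5],"fingers":0.08},{"linear":[-0.02,0,0],"rotation":[0,0,8.5],"fingers":0.08}])

```text
clock: 1.15
eef_pos: [0.4597, 0.0816, 0.2265]
orientation: [-0.0, 0.999, 0.041, -0.0]
ft_force: [-0.2, -0.4, 0.2]
width: 0.0803
grip_force: 0.0
```

```bash
python3 - <<'E'
from h import *
import json
c=env.get_calibration('wrist');im=env.capture('wrist');cv2.imwrite('pics/w1.png',im)
json.dump({k:np.array(v).tolist() for k,v in c.items()},open('w1.json','w'))
b=cv2.resize(im,(800,600),interpolation=cv2.INTER_CUBIC)
cv2.imwrite('pics/w1b.png',b)
print([proj(c,p).round(1) for p in [(.5225,.1025,.018),(.618,.111,.05)]])
E
```

```text
[array([245., 123.]), array([242.3,  35.8])]
```

View pics/w1b.png

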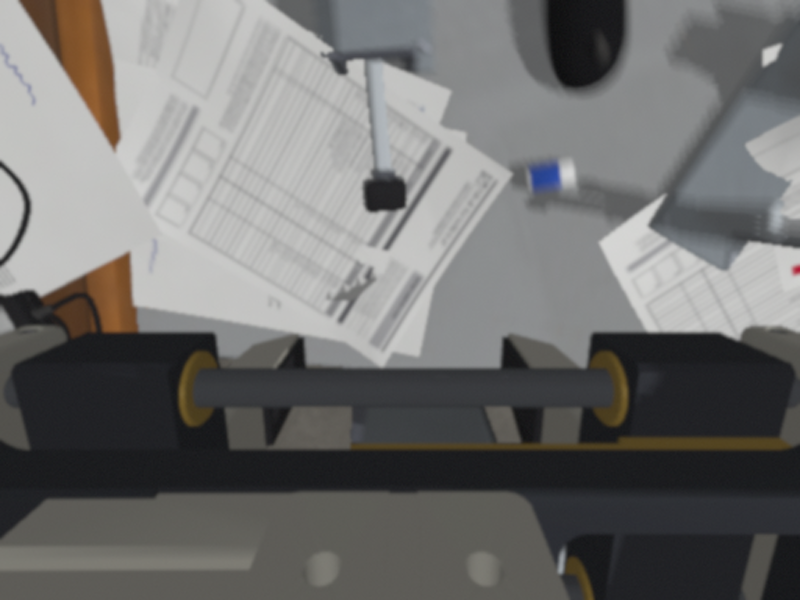

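The wrist view shows the tail at (384,193) in 800-px scale, where I predicted it (245,123 native). The shank runs from (382,172) up to (376,64), and the dock frame lies along (330,55)-(430,50).

```bash
python3 - <<'E'
from h import *
import json
np.set_printoptions(precision=4,suppress=True)
c=json.load(open('w1.json'));im=cv2.imread('pics/w1.png')
m=im[100:145,225:268].max(2)<60;v,u=np.nonzero(m);p=(u.mean()+225,v.mean()+100);print(p,onz(c,*p,.022),(u.min()+225,u.max()+225,v.min()+100,v.max()+100))
g=im.astype(int);pts=[]
for r in range(46,108,4):
    row=g[r,225:260].mean(1);d=np.diff(row);print(r,225+d.argmax(),225+d.argmin(),end='; ')
for k in [1/1.5625]:
    A=onz(c,382.5*k,172*k,.027);B=onz(c,375.5*k,64*k,.027);d=B-A;print(A,B,np.degrees(np.arctan2(d[1],d[0])))
    A=onz(c,333*k,52*k,.05);B=onz(c,430*k,47*k,.05);d=A-B;print(A,B,np.degrees(np.arctan2(d[1],d[0]))-90)
print(env.sense()['eef_pos'])
E
```

```text
(np.float64(245.97072072072072), np.float64(124.21396396396396)) [0.5211 0.101  0.022 ] (np.int64(234), np.int64(258), np.int64(115), np.int64(134))
46 235 232; 50 236 233; 54 236 233; 58 236 233; 62 237 234; 66 237 234; 70 238 235; 74 238 235; 78 238 235; 82 239 236; 86 239 236; 90 240 237; 94 240 237; 98 240 237; 102 241 238; 106 241 238; [0.5387 0.1035 0.027 ] [0.6185 0.1147 0.027 ] 7.967332183833312
[0.6177 0.144  0.05  ] [0.6268 0.0744 0.05  ] 7.448344782411766
[0.4569 0.08   0.2263]
```

servo_tool(deltas=[{"linear":[0,0,0],"rotation":[0,0,-3.3],"fingers":0.08},{"linear":[0.033,-0.006,0.0],"rotation":[0,0,0],"fingers":0.08},{"linear":[0.034,-0.007,0.02],"rotation":[0,0,0],"fingers":0.08},{"linear":[0,0,0.04],"rotation":[0,0,0],"fingers":0.08},{"linear":[0,0,0.04],"rotation":[0,0,0],"fingers":0.08},{"linear":[0,0,0.03],"rotation":[0,0,0],"fingers":0.08},{"linear":[0,0,0.02],"rotation":[0,0,0],"fingers":0.08},{"linear":[0,0,0],"rotation":[0,0,0],"fingers":0.08}])

```text
clock: 2.0
eef_pos: [0.5235, 0.1026, 0.0741]
orientation: [0.001, 0.997, 0.073, -0.003]
ft_force: [-0.5, -0.7, 0.9]
width: 0.0799
grip_force: 0.0
```

```bash
python3 - <<'E'
from h import *
c=env.get_calibration('wrist');print(env.sense()['eef_pos'],env.sense()['orientation'])
im=env.capture('wrist');cv2.imwrite('pics/w2.png',im)
m=(im[100:330,200:312].max(2)<60).astype('uint8');n,l,s,ce=cv2.connectedComponentsWithStats(m)
for i in range(1,n):
    if s[i,4]>60:
        p=ce[i]+[200,100];print(s[i],p,onz(c,*p,.02))
print(proj(c,(.5215,.102,.018)))
E
```

```text
[0.52351729 0.10255407 0.07405986] [ 7.06247335e-04  9.97355150e-01  7.26307901e-02 -2.64084392e-03]
[  36   86   45   39 1477] [257.66079892 206.74272173] [0.52027038 0.10070148 0.02      ]
[  0 137 112  11 945] [254.92698413 240.77142857] [0.4890895  0.09852153 0.02      ]
[   0  187  112   28 2926] [255.73923445 300.60628845] [0.42934138 0.08912948 0.02      ]
[256.35176535 204.41909317]
```

servo_tool(deltas=[{"linear":[-0.001,0,0.03],"rotation":[0,0,0],"fingers":0.08},{"linear":[-0.001,0,0.025],"rotation":[0,0,0],"fingers":0.08},{"linear":[0,0,0.012],"rotation":[0,0,0],"fingers":0.08},{"linear":[0,0,0],"rotation":[0,0,0],"fingers":0.08},{"linear":[0,0,0],"rotation":[0,0,0],"fingers":0.02},{"linear":[0,0,0],"rotation":[0,0,0],"fingers":0.02},{"linear":[0,0,0],"rotation":[0,0,0],"fingers":0.02},{"linear":[0,0,0],"rotation":[0,0,0],"fingers":0.02},{"linear":[0,0,0],"rotation":[0,0,0],"fingers":0.02},{"linear":[0,0,0],"rotation":[0,0,0],"fingers":0.02}])

```text
clock: 3.05
eef_pos: [0.5236, 0.1029, 0.0099]
orientation: [-0.0, 0.997, 0.072, 0.0]
ft_force: [-0.2, -0.9, 0.5]
width: 0.0365
grip_force: 1.2
```

servo_tool(deltas=[{"linear":[0,0,0],"rotation":[0,0,0],"fingers":0.02},{"linear":[0,0,0],"rotation":[0,0,0],"fingers":0.02},{"linear":[-0.006,0,0],"rotation":[0,0,0],"fingers":0.02},{"linear":[-0.01,0,0],"rotation":[0,0,0],"fingers":0.02},{"linear":[-0.015,0,0],"rotation":[0,0,0],"fingers":0.02},{"linear":[-0.015,0,0],"rotation":[0,0,0],"fingers":0.02},{"linear":[-0.015,0,0],"rotation":[0,0,0],"fingers":0.02},{"linear":[-0.015,0,0],"rotation":[0,0,0],"fingers":0.02},{"linear":[-0.015,0,0],"rotation":[0,0,0],"fingers":0.02},{"linear":[-0.01,0,0],"rotation":[0,0,0],"fingers":0.02}])

```text
clock: 4.05
eef_pos: [0.4223, 0.088, 0.0098]
orientation: [-0.0, 0.997, 0.072, 0.0]
ft_force: [2.7, 0.1, -1.7]
width: 0.0362
grip_force: 29.8
```

servo_tool(deltas=[{"linear":[-0.008,0,0],"rotation":[0,0,0],"fingers":0.02},{"linear":[-0.006,0,0],"rotation":[0,0,0],"fingers":0.02},{"linear":[0,0,0],"rotation":[0,0,0],"fingers":0.02},{"linear":[0,0,0],"rotation":[0,0,0],"fingers":0.02}])

```text
clock: 4.45
eef_pos: [0.4087, 0.0861, 0.0098]
orientation: [0.0, 0.997, 0.072, -0.001]
ft_force: [-3.2, 0.3, 10.6]
width: 0.0364
grip_force: 29.8
```

servo_tool(deltas=[{"linear":[0,0,0],"rotation":[0,0,0],"fingers":0.07},{"linear":[0,0,0],"rotation":[0,0,0],"fingers":0.07},{"linear":[0,0,0],"rotation":[0,0,0],"fingers":0.07},{"linear":[0,0,0],"rotation":[0,0,0],"fingers":0.07},{"linear":[0,0,0],"rotation":[0,0,0],"fingers":0.07},{"linear":[0,0,-0.03],"rotation":[0,0,0],"fingers":0.07},{"linear":[0,0,-0.04],"rotation":[0,0,0],"fingers":0.07},{"linear":[0,0,-0.04],"rotation":[0,0,0],"fingers":0.07},{"linear":[0.02,0,-0.02],"rotation":[0,0,0],"fingers":0.07},{"linear":[0.01,0,0],"rotation":[0,0,0],"fingers":0.07}])

```text
clock: 5.45
eef_pos: [0.4425, 0.0915, 0.1427]
orientation: [-0.001, 0.997, 0.072, 0.003]
ft_force: [0.3, -0.2, 0.3]
width: 0.0697
grip_force: 0.0
```

```bash
python3 - <<'E'
from h import *
import json
s=env.sense();print(s['eef_pos'],s['orientation'],s['width'])
c=env.get_calibration('wrist')
im=env.capture('wrist');cv2.imwrite('pics/w3.png',im)
json.dump({k:np.array(v).tolist() for k,v in c.items()},open('w3.json','w'))
b=cv2.resize(im,(800,600),interpolation=cv2.INTER_CUBIC);cv2.imwrite('pics/w3b.png',b)
E
```

```text
[0.4424998  0.09150155 0.14272429] [-0.00105426  0.99736511  0.07246595  0.00322716] 0.06967559450968358
```

View pics/w3b.png

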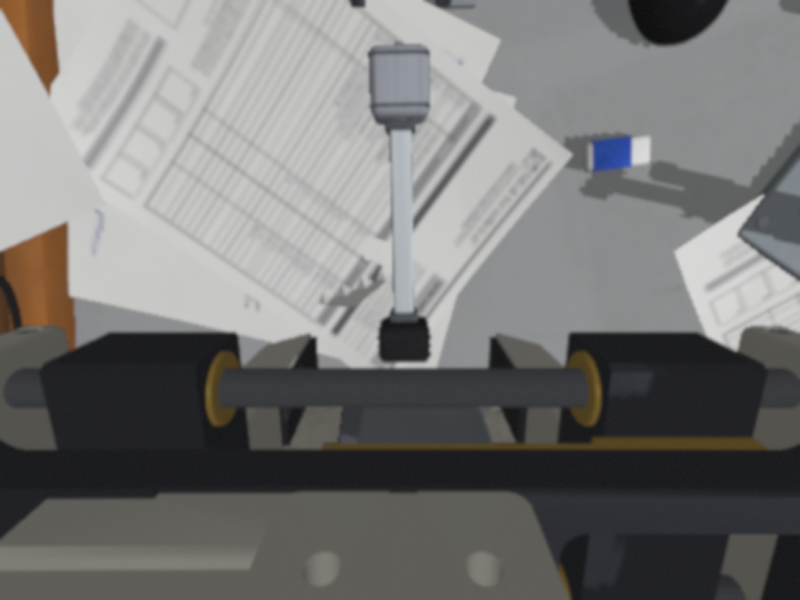

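The head is out: its top face spans (370–429, 48–104) in 800-px scale and the shank runs from (400,128) to (404,315). The tail front is at about y=320.

```bash
python3 - <<'E'
from h import *
import json
np.set_printoptions(precision=4,suppress=True)
c=json.load(open('w3.json'));k=1/1.5625
hf=onz(c,399.5*k,47*k,.036);hr=onz(c,400*k,104*k,.036);t=onz(c,404.5*k,322*k,.036)
s1=onz(c,400.5*k,130*k,.027);s2=onz(c,403*k,312*k,.027)
print(hf,hr,np.linalg.norm(hf-hr),t,np.linalg.norm(hr-t))
d=s1-s2;print('yaw',np.degrees(np.arctan2(d[1],d[0])),np.degrees(np.arctan2(*(hr-t)[1::-1])))
u=(hr-t)/np.linalg.norm(hr-t);b=hr-u*.031;b2=hf-u*.071;b3=t+u*.101;print('bal',b,b2,b3,'axis yaw')
e=np.array([.4425,.0915]);
B=(b+b2+b3)[:2]/3;a=np.radians(8.3);dd=B-e
print(B,'tool dx,dy',dd@[np.cos(a),np.sin(a)],dd@[np.sin(a),-np.cos(a)])
R=np.array(c['R']);print(-R.T@np.array(c['t']))
E
```

```text
[0.5871 0.1134 0.036 ] [0.5573 0.1087 0.036 ] 0.03010759113175241 [0.4241 0.0863 0.036 ] 0.1350289535120588
yaw 9.122292613040475 9.546258382943892
bal [0.5267 0.1036 0.036 ] [0.517  0.1016 0.036 ] [0.5238 0.1031 0.036 ] axis yaw
[0.5225 0.1028] tool dx,dy 0.08079733986201859 0.00041072004934847447
[0.507  0.0995 0.3011]
```

servo_tool(deltas=[{"linear":[0.04,0,0],"rotation":[0,0,-0.8],"fingers":0.07},{"linear":[0.04,0,0.01],"rotation":[0,0,0],"fingers":0.07},{"linear":[0,0,0.03],"rotation":[0,0,0],"fingers":0.07},{"linear":[0,0,0.04],"rotation":[0,0,0],"fingers":0.07},{"linear":[0,0,0.03],"rotation":[0,0,0],"fingers":0.07},{"linear":[0,0,0.017],"rotation":[0,0,0],"fingers":0.07},{"linear":[0,0,0.008],"rotation":[0,0,0],"fingers":0.07},{"linear":[0,0,0],"rotation":[0,0,0],"fingers":0.07},{"linear":[0,0,0],"rotation":[0,0,0],"fingers":0.07}])

```text
clock: 6.4
eef_pos: [0.5186, 0.1026, 0.0049]
orientation: [0.0, 0.997, 0.079, -0.0]
ft_force: [0.8, 0.4, 0.9]
width: 0.0699
grip_force: 0.0
```

servo_tool(deltas=[{"linear":[0.004,0,0],"rotation":[0,0,0],"fingers":0.07},{"linear":[0,0,0],"rotation":[0,0,0],"fingers":0.0},{"linear":[0,0,0],"rotation":[0,0,0],"fingers":0.0},{"linear":[0,0,0],"rotation":[0,0,0],"fingers":0.0},{"linear":[0,0,0],"rotation":[0,0,0],"fingers":0.0},{"linear":[0,0,0],"rotation":[0,0,0],"fingers":0.0},{"linear":[0,0,0],"rotation":[0,0,0],"fingers":0.0},{"linear":[0,0,0],"rotation":[0,0,0],"fingers":0.0},{"linear":[0,0,0],"rotation":[0,0,0],"fingers":0.0},{"linear":[0,0,0],"rotation":[0,0,0],"fingers":0.0}])

```text
clock: 7.4
eef_pos: [0.5224, 0.1035, 0.0047]
orientation: [-0.0, 0.997, 0.079, -0.0]
ft_force: [0.8, 1.3, -0.1]
width: 0.0137
grip_force: 30.0
```

servo_tool(deltas=[{"linear":[0,0,-0.003],"rotation":[0,0,0],"fingers":0.0},{"linear":[0,0,-0.008],"rotation":[0,0,0],"fingers":0.0},{"linear":[0,0,-0.012],"rotation":[0,0,0],"fingers":0.0},{"linear":[0,0,-0.005],"rotation":[0,0,0],"fingers":0.0},{"linear":[0,0,0],"rotation":[0,0,0],"fingers":0.0},{"linear":[0,0,0],"rotation":[0,0,0],"fingers":0.0}])

```text
clock: 8.0
eef_pos: [0.5225, 0.1034, 0.033]
orientation: [-0.0, 0.997, 0.079, 0.0]
ft_force: [-0.3, 0.4, -4.6]
width: 0.0137
grip_force: 30.0
```

```bash
python3 - <<'E'
from h import *
s=env.sense();print(s['eef_pos'],s['orientation'],s['ft_force'],s['ft_torque'])
a=env.capture('side');cv2.imwrite('pics/side1.png',a)
m=(a[150:240,100:212].max(2)<60).astype('uint8');n,l,st,ce=cv2.connectedComponentsWithStats(m)
for i in range(1,n):
    if st[i,4]>60: print(st[i],ce[i]+[100,150])
b=cv2.resize(a[140:240,140:273],(800,600),interpolation=cv2.INTER_CUBIC);cv2.imwrite('pics/side1b.png',b)
E
```

```text
[0.52254515 0.10339354 0.03298387] [-9.16829792e-05  9.96849648e-01  7.93139713e-02  2.54585629e-04] [-0.26739485  0.40854224 -4.63294643] [0.03369451 0.09154468 0.00647794]
[ 87   1  10  18 144] [191.48611111 158.8125    ]
[ 17  16  23  13 149] [126.86577181 171.62416107]
[ 47  50  13  16 159] [153.01257862 207.64779874]
```

View pics/side1b.png

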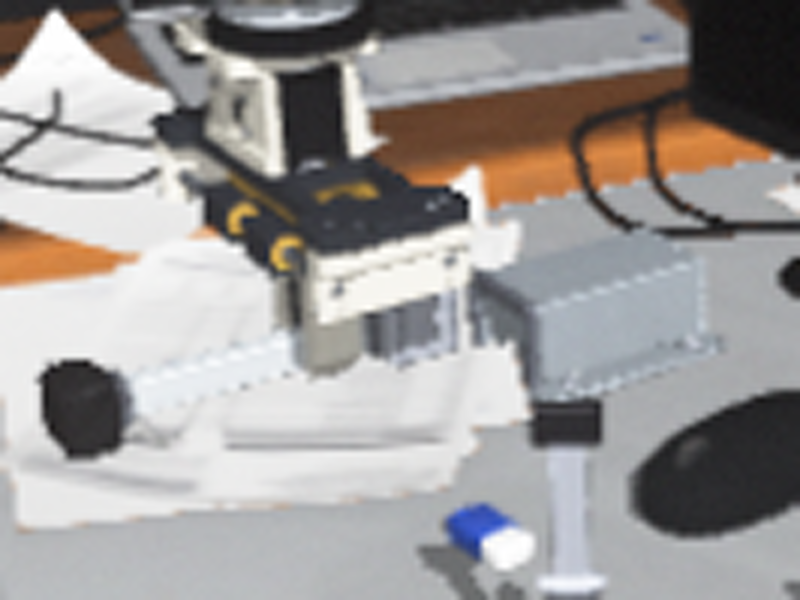

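The probe hangs level in the grip, with its tail at about (85,407) in the crop. Next I'll locate the cone and plan the carry.

```bash
python3 - <<'E'
from h import *
np.set_printoptions(precision=4,suppress=True)
cs,cd=env.get_calibration('scene'),env.get_calibration('side')
# base centre: bottom-of-outline midpoints + radius; top ring centre triangulated
print('cone top',two(cs,(308.5,161),cd,(318.5,167)))
print('cone bottom front',onz(cs,305,212,0),onz(cd,315,229,0))
print('mouse',onz(cs,258,213,.02),onz(cd,264,219,.02))
E
```

```text
cone top (array([ 0.7956, -0.1131,  0.1628]), np.float64(0.00039681839325033524))
cone bottom front [ 0.7753 -0.1343  0.    ] [ 0.7789 -0.1409  0.    ]
mouse [ 0.6711 -0.0487  0.02  ] [ 0.6666 -0.0642  0.02  ]
```

servo_tool(deltas=[{"linear":[0,0,-0.015],"rotation":[0,0,0],"fingers":0.0},{"linear":[0,0,-0.025],"rotation":[0,0,0],"fingers":0.0},{"linear":[0,0,-0.03],"rotation":[0,0,0],"fingers":0.0},{"linear":[0,0,-0.03],"rotation":[0,0,0],"fingers":0.0},{"linear":[0,0,-0.02],"rotation":[0,0,0],"fingers":0.0},{"linear":[0,0,-0.007],"rotation":[0,0,0],"fingers":0.0},{"linear":[0,0,0],"rotation":[0,0,0],"fingers":0.0}])

```text
clock: 8.75
eef_pos: [0.5227, 0.1034, 0.16]
orientation: [-0.0, 0.997, 0.079, 0.0]
ft_force: [-0.4, -0.8, -3.8]
width: 0.0138
grip_force: 30.0
```

servo_tool(deltas=[{"linear":[0,0,0],"rotation":[0,0,4],"fingers":0.0},{"linear":[0,0,0],"rotation":[0,0,7],"fingers":0.0},{"linear":[0,0,0],"rotation":[0,0,7],"fingers":0.0},{"linear":[0,0,0],"rotation":[0,0,7],"fingers":0.0},{"linear":[0,0.01,0],"rotation":[0,0,6.8],"fingers":0.0},{"linear":[0.01,0.02,0],"rotation":[0,0,0],"fingers":0.0},{"linear":[0.02,0.025,0],"rotation":[0,0,0],"fingers":0.0},{"linear":[0.025,0.025,0],"rotation":[0,0,0],"fingers":0.0},{"linear":[0.03,0.025,0],"rotation":[0,0,0],"fingers":0.0},{"linear":[0.03,0.025,0],"rotation":[0,0,0],"fingers":0.0}])

```text
clock: 9.75
eef_pos: [0.5789, -0.0625, 0.1578]
orientation: [0.0, 0.98, -0.197, -0.001]
ft_force: [1.0, 0.1, -4.3]
width: 0.0137
grip_force: 30.0
```

servo_tool(deltas=[{"linear":[0.025,0.02,0],"rotation":[0,0,0],"fingers":0.0},{"linear":[0.02,0.01,0],"rotation":[0,0,0],"fingers":0.0},{"linear":[0.003,0.003,0],"rotation":[0,0,0],"fingers":0.0},{"linear":[0,0,0],"rotation":[0,0,0],"fingers":0.0},{"linear":[0,0,0],"rotation":[0,0,0],"fingers":0.0}])

```text
clock: 10.25
eef_pos: [0.61, -0.1092, 0.1584]
orientation: [-0.0, 0.981, -0.196, -0.001]
ft_force: [0.1, 0.2, -4.3]
width: 0.014
grip_force: 30.0
```

```bash
python3 - <<'E'
from h import *
import json
s=env.sense();print(s['eef_pos'],s['orientation'],s['ft_force'],s['ft_torque'])
c=env.get_calibration('wrist');im=env.capture('wrist');cv2.imwrite('pics/w4.png',im)
json.dump({k:np.array(v).tolist() for k,v in c.items()},open('w4.json','w'))
b=cv2.resize(im,(800,600),interpolation=cv2.INTER_CUBIC);cv2.imwrite('pics/w4b.png',b)
E
```

```text
[ 0.61001345 -0.10917233  0.15842401] [-1.69845129e-04  9.80514393e-01 -1.96442965e-01 -1.28714858e-03] [ 0.12217844  0.20999622 -4.33292977] [0.17500315 0.15095039 0.0124377 ]
```

View pics/w4b.png

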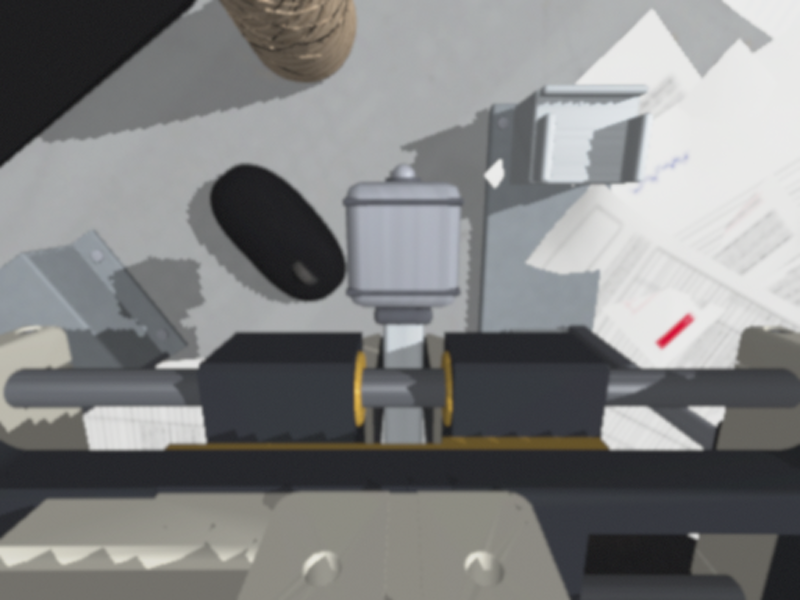

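The wrist view shows the rest at right, with the plate's +y edge from (495,105) to (479,330), the front stop at (543–645, 90) and cheeks down to y≈183. The mouse and cone stand clear.

```bash
python3 - <<'E'
from h import *
import json
np.set_printoptions(precision=4,suppress=True)
c=json.load(open('w4.json'));im=cv2.imread('pics/w4.png');g=cv2.cvtColor(im,6).astype(int);k=1/1.5625
for r in (72,85,100,110):print(r,list(g[r,310:420:1]))
print('col',list(g[50:125,375]))
E1=[onz(c,x*k,y*k,.01) for x,y in [(492,110),(479,328)]];d=E1[0]-E1[1];print(E1,np.degrees(np.arctan2(d[1],d[0])))
S=[onz(c,x*k,y*k,.07) for x,y in [(543,88),(645,88)]];d=S[0]-S[1];print('stop',S,np.linalg.norm(d),np.degrees(np.arctan2(d[1],d[0]))-90)
E
```

```text
72 [np.int64(121), np.int64(121), np.int64(115), np.int64(101), np.int64(94), np.int64(105), np.int64(120), np.int64(125), np.int64(126), np.int64(123), np.int64(117), np.int64(112), np.int64(110), np.int64(108), np.int64(107), np.int64(106), np.int64(106), np.int64(104), np.int64(101), np.int64(96), np.int64(94), np.int64(93), np.int64(93), np.int64(93), np.int64(93), np.int64(94), np.int64(94), np.int64(93), np.int64(93), np.int64(94), np.int64(97), np.int64(108), np.int64(139), np.int64(176), np.int64(203), np.int64(215), np.int64(214), np.int64(211), np.int64(203), np.int64(194), np.int64(192), np.int64(200), np.int64(210), np.int64(215), np.int64(217), np.int64(218), np.int64(218), np.int64(218), np.int64(218), np.int64(219), np.int64(218), np.int64(219), np.int64(219), np.int64(219), np.int64(219), np.int64(219), np.int64(220), np.int64(220), np.int64(220), np.int64(221), np.int64(221), np.int64(221), np.int64(222), np.int64(221), np.int64(222), np.int64(221), np.int64(221), np.int64(222), np.int64(222), np.int64(223), np.int64(223), np.int64(222), np.int64(223), np.int64(223),
[... 6076 characters left out ...]
nt64(220), np.int64(219), np.int64(219), np.int64(217), np.int64(209), np.int64(196), np.int64(192), np.int64(199), np.int64(206), np.int64(210), np.int64(213), np.int64(215), np.int64(214), np.int64(204), np.int64(183), np.int64(169), np.int64(174), np.int64(182), np.int64(188), np.int64(199), np.int64(207), np.int64(210), np.int64(201), np.int64(173), np.int64(140), np.int64(122), np.int64(131), np.int64(150), np.int64(163), np.int64(169), np.int64(177), np.int64(185), np.int64(190)]
[array([ 0.6963, -0.213 ,  0.01  ]), array([ 0.5517, -0.1511,  0.01  ])] -23.178003957075138
stop [array([ 0.6912, -0.2272,  0.07  ]), array([ 0.6698, -0.2782,  0.07  ])] 0.05532589841167993 -22.71426509243834
```

```bash
python3 - <<'E'
from h import *
import json
np.set_printoptions(precision=4,suppress=True)
c=json.load(open('w4.json'))
yaw=np.radians(-22.9);ex=np.array([np.cos(yaw),np.sin(yaw)]);ey=np.array([-ex[1],ex[0]])
def f(n,u,v,z):
    p=onz(c,u,v,z)[:2];print(n,p,'x',round(p@ex,4),'y',round(p@ey,4))
for u,v in [(400,85),(398.5,100),(397.5,110)]: f('Rin bot',u,v,.06)
for u,v in [(410.7,85),(408.3,100),(407,110)]: f('Rin top',u,v,.078)
for u,v in [(349.5,85),(348,100),(347,110)]: f('Lout top',u,v,.078)
f('rear floor',375,116,.06)
for v in (56,60,62): f('stop',375,v,.07)
f('plate edge',492/1.5625,110/1.5625,.01);f('plate edge',479/1.5625,328/1.5625,.01)
s=np.array([.603,-.2263]);print('old seat',s@ex,s@ey)
for p in [(.513,-.140),(.481,-.219),(.664,-.2955)]: print('plate c',np.array(p)@ex,np.array(p)@ey)
t=np.array([.5167,-.2227]);print('tab',t@ex,t@ey);print(ex,ey)
E
```

```text
Rin bot [ 0.651  -0.2675] x 0.7037 y 0.0069
Rin bot [ 0.6389 -0.2629] x 0.6909 y 0.0065
Rin bot [ 0.6307 -0.2597] x 0.6821 y 0.0062
Rin top [ 0.6489 -0.2665] x 0.7015 y 0.007
Rin top [ 0.638  -0.2617] x 0.6895 y 0.0072
Rin top [ 0.6304 -0.2586] x 0.6814 y 0.0071
Lout top [ 0.6688 -0.219 ] x 0.7013 y 0.0585
Lout top [ 0.6578 -0.2142] x 0.6893 y 0.0586
Lout top [ 0.6503 -0.2109] x 0.6812 y 0.0587
rear floor [ 0.6336 -0.239 ] x 0.6766 y 0.0263
stop [ 0.6824 -0.2487] x 0.7254 y 0.0364
stop [ 0.6794 -0.2479] x 0.7223 y 0.036
stop [ 0.6779 -0.2474] x 0.7207 y 0.0359
plate edge [ 0.6963 -0.213 ] x 0.7243 y 0.0747
plate edge [ 0.5517 -0.1511] x 0.567 y 0.0755
old seat 0.6435335494728586 0.026177484655021625
plate c 0.5270454660748439 0.0706546296427248
plate c 0.5283083251578171 -0.01457098380145376
plate c 0.7266532365620699 -0.013831984451573685
tab 0.5626344027520321 -0.004087644782041556
[ 0.9212 -0.3891] [0.3891 0.9212]
```

servo_tool(deltas=[{"linear":[0.004,0.008,0],"rotation":[0,0,0.25],"fingers":0.0},{"linear":[0.006,0.015,0],"rotation":[0,0,0],"fingers":0.0},{"linear":[0.007,0.02,0],"rotation":[0,0,0],"fingers":0.0},{"linear":[0.007,0.02,0],"rotation":[0,0,0],"fingers":0.0},{"linear":[0.007,0.02,0],"rotation":[0,0,0],"fingers":0.0},{"linear":[0.005,0.015,0],"rotation":[0,0,0],"fingers":0.0},{"linear":[0.003,0.009,0],"rotation":[0,0,0],"fingers":0.0},{"linear":[0,0,0],"rotation":[0,0,0],"fingers":0.0},{"linear":[0,0,0],"rotation":[0,0,0],"fingers":0.0},{"linear":[0,0,0],"rotation":[0,0,0],"fingers":0.0}])

```text
clock: 11.3
eef_pos: [0.6056, -0.2226, 0.1596]
orientation: [-0.0, 0.98, -0.198, -0.0]
ft_force: [-0.6, 0.0, -3.6]
width: 0.0136
grip_force: 30.0
```

```bash
python3 - <<'E'
from h import *
import json
np.set_printoptions(precision=4,suppress=True)
ex=np.array([.9212,-.3891]);ey=np.array([.3891,.9212])
c=json.load(open('w4.json'));k=1/1.5625
p=onz(c,403*k,248*k,.1897)[:2]-[.61,-.1092];print('head centre rel tcp',p@ex,p@ey)
s=env.sense();e=s['eef_pos'];print(e,s['orientation'],'to seat tool dx,dy',.6436-e[:2]@ex,e[:2]@ey-.030)
c=env.get_calibration('wrist');im=env.capture('wrist');cv2.imwrite('pics/w5.png',im)
b=cv2.resize(im,(800,600),interpolation=cv2.INTER_CUBIC);cv2.imwrite('pics/w5b.png',b)
E
```

```text
head centre rel tcp 0.049676287842319075 -0.0011719824805475755
[ 0.6056 -0.2226  0.1596] [-0.0005  0.9802 -0.1981 -0.0001] to seat tool dx,dy -0.000910186812185243 0.0006212051154976285
```

servo_tool(deltas=[{"linear":[0,0,0.01],"rotation":[0,0,0],"fingers":0.0},{"linear":[0,0,0.02],"rotation":[0,0,0],"fingers":0.0},{"linear":[0,0,0.02],"rotation":[0,0,0],"fingers":0.0},{"linear":[0,0,0.015],"rotation":[0,0,0],"fingers":0.0},{"linear":[0,0,0.008],"rotation":[0,0,0],"fingers":0.0},{"linear":[0,0,0.006],"rotation":[0,0,0],"fingers":0.0},{"linear":[0,0,0.005],"rotation":[0,0,0],"fingers":0.0},{"linear":[0,0,0],"rotation":[0,0,0],"fingers":0.0},{"linear":[0,0,0],"rotation":[0,0,0],"fingers":0.0}])

```text
clock: 12.25
eef_pos: [0.6056, -0.2243, 0.0762]
orientation: [0.0, 0.98, -0.199, 0.0]
ft_force: [0.4, -0.0, -3.3]
width: 0.0135
grip_force: 30.0
```

servo_tool(deltas=[{"linear":[0,0,0.004],"rotation":[0,0,0],"fingers":0.0},{"linear":[0,0,0.003],"rotation":[0,0,0],"fingers":0.0},{"linear":[0,0,0],"rotation":[0,0,0],"fingers":0.0},{"linear":[0,0,0],"rotation":[0,0,0],"fingers":0.0}])

```text
clock: 12.65
eef_pos: [0.6052, -0.2241, 0.0687]
orientation: [-0.0, 0.98, -0.199, -0.0]
ft_force: [-0.5, 0.4, -4.2]
width: 0.0137
grip_force: 30.0
```

servo_tool(deltas=[{"linear":[0,0,0.002],"rotation":[0,0,0],"fingers":0.0},{"linear":[0,0,0.002],"rotation":[0,0,0],"fingers":0.0},{"linear":[0,0,0],"rotation":[0,0,0],"fingers":0.0},{"linear":[0,0,0],"rotation":[0,0,0],"fingers":0.0}])

```text
clock: 13.05
eef_pos: [0.6054, -0.2242, 0.0648]
orientation: [0.0, 0.98, -0.199, 0.0]
ft_force: [-0.3, -0.6, -2.3]
width: 0.0139
grip_force: 30.0
```

servo_tool(deltas=[{"linear":[0,0,0.001],"rotation":[0,0,0],"fingers":0.0},{"linear":[0,0,0.0005],"rotation":[0,0,0],"fingers":0.0},{"linear":[0,0,0],"rotation":[0,0,0],"fingers":0.0},{"linear":[0,0,0],"rotation":[0,0,0],"fingers":0.0}])

```text
clock: 13.45
eef_pos: [0.6054, -0.2242, 0.0648]
orientation: [-0.0, 0.98, -0.199, 0.0]
ft_force: [-5.4, 2.6, 13.1]
width: 0.0136
grip_force: 30.0
```

servo_tool(deltas=[{"linear":[0,0,0],"rotation":[0,0,0],"fingers":0.05},{"linear":[0,0,0],"rotation":[0,0,0],"fingers":0.05},{"linear":[0,0,0],"rotation":[0,0,0],"fingers":0.05},{"linear":[0,0,0],"rotation":[0,0,0],"fingers":0.05},{"linear":[0,0,-0.02],"rotation":[0,0,0],"fingers":0.05},{"linear":[0,0,-0.03],"rotation":[0,0,0],"fingers":0.05},{"linear":[0,0,-0.04],"rotation":[0,0,0],"fingers":0.05},{"linear":[0,0,-0.04],"rotation":[0,0,0],"fingers":0.05},{"linear":[0,0,-0.03],"rotation":[0,0,0],"fingers":0.0},{"linear":[0,0,0],"rotation":[0,0,0],"fingers":0.0}])

```text
clock: 14.45
eef_pos: [0.6075, -0.2254, 0.2281]
orientation: [0.0, 0.98, -0.199, 0.004]
ft_force: [0.4, -0.8, -0.3]
width: 0.0381
grip_force: 0.0
```

```bash
python3 - <<'E'
from h import *
np.set_printoptions(precision=4,suppress=True)
s=env.sense();e=s['eef_pos'];print(e,s['orientation'],s['width'])
a=env.capture('side');cv2.imwrite('pics/side2.png',a)
b=env.capture('scene');cv2.imwrite('pics/scene2.png',b)
A=cv2.resize(a[185:285,170:320],(600,400),interpolation=cv2.INTER_CUBIC)[:300]
A=cv2.resize(a[190:285,185:320],(400,281),interpolation=cv2.INTER_CUBIC)
B=cv2.resize(b[220:305,225:345],(400,283),interpolation=cv2.INTER_CUBIC)
A=cv2.resize(a[190:285,185:325],(800,543)[:2],interpolation=cv2.INTER_CUBIC)
cv2.imwrite('pics/m2.png',np.vstack([cv2.resize(A,(560,300)),cv2.resize(b[220:300,215:365],(560,300),interpolation=cv2.INTER_CUBIC)]))
E
```

```text
[ 0.6075 -0.2254  0.2281] [ 0.0004  0.98   -0.1991  0.0039] 0.03809881755910204
```

View pics/m2.png

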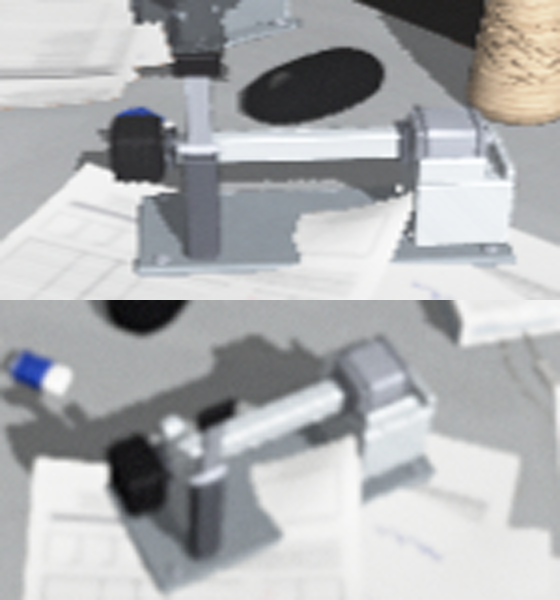

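The probe sits in pocket and fork with the keeper still upright at (205,60) in the upper view. Next I'll move the closed fingers to the keeper's -y side.

servo_tool(deltas=[{"linear":[-0.03,0.03,0],"rotation":[0,0,0],"fingers":0.0},{"linear":[-0.03,0.03,0],"rotation":[0,0,0],"fingers":0.0},{"linear":[-0.025,0.019,0],"rotation":[0,0,0],"fingers":0.0},{"linear":[0,0,0],"rotation":[0,0,0],"fingers":0.0},{"linear":[0,0,0.03],"rotation":[0,0,0],"fingers":0.0},{"linear":[0,0,0.03],"rotation":[0,0,0],"fingers":0.0},{"linear":[0,0,0.03],"rotation":[0,0,0],"fingers":0.0},{"linear":[0,0,0],"rotation":[0,0,0],"fingers":0.0},{"linear":[0,0,0],"rotation":[0,0,0],"fingers":0.0}])

```text
clock: 15.45
eef_pos: [0.496, -0.2633, 0.1327]
orientation: [-0.0, 0.98, -0.199, -0.001]
ft_force: [0.1, -0.0, -0.2]
width: 0.0004
grip_force: 0.0
```

```bash
python3 - <<'E'
from h import *
ex=np.array([.9212,-.3891]);ey=np.array([.3891,.9212])
s=env.sense();e=s['eef_pos'];print(e,s['width'],s['orientation'],e[:2]@ex,e[:2]@ey,s['ft_force'])
E
```

```text
[ 0.49598915 -0.26333977  0.13269091] 0.00036670874991993527 [-5.78761751e-05  9.80025163e-01 -1.98870375e-01 -1.11825851e-03] 0.5593707108407515 -0.04959921639642552 [ 0.13747238 -0.03099425 -0.16979574]
```

servo_tool(deltas=[{"linear":[0,-0.014,-0.002],"rotation":[0,0,0],"fingers":0.0},{"linear":[0,-0.014,-0.002],"rotation":[0,0,0],"fingers":0.0},{"linear":[0,-0.008,0],"rotation":[0,0,0],"fingers":0.0},{"linear":[0,-0.008,0.001],"rotation":[0,0,0],"fingers":0.0},{"linear":[0,-0.008,0.002],"rotation":[0,0,0],"fingers":0.0},{"linear":[0,-0.007,0.004],"rotation":[0,0,0],"fingers":0.0},{"linear":[0,-0.006,0.005],"rotation":[0,0,0],"fingers":0.0}])

```text
clock: 16.15
eef_pos: [0.5218, -0.2032, 0.1249]
orientation: [-0.0, 0.98, -0.199, 0.0]
ft_force: [-0.9, -0.1, 1.0]
width: 0.0
grip_force: 0.3
```

```bash
python3 - <<'E'
from h import *
ex=np.array([.9212,-.3891]);ey=np.array([.3891,.9212])
s=env.sense();e=s['eef_pos'];print(e,e[:2]@ex,e[:2]@ey,s['ft_force'])
cs,cd=env.get_calibration('scene'),env.get_calibration('side')
cv2.imwrite('pics/side3.png',env.capture('side'));cv2.imwrite('pics/scene3.png',env.capture('scene'))
for th in (30,45,60,90):
    y=.066*np.cos(np.radians(th));z=.094+.066*np.sin(np.radians(th));X=[*(.5626*ex+y*ey),z];r=[]
    for n,c in(('scene',cs),('side',cd)):
        p=proj(c,X).round().astype(int);im=cv2.imread(f'pics/{n}3.png');r+=[p,im[p[1]-2:p[1]+3,p[0]-2:p[0]+3].mean()]
    print(th,r)
E
```

```text
[ 0.52180872 -0.20322001  0.12493804] 0.5597630960440152 0.01582949514273347 [-0.88335961 -0.10273007  1.04678408]
30 [array([259, 239]), np.float64(27.666666666666668), array([234, 209]), np.float64(245.33333333333334)]
45 [array([261, 238]), np.float64(24.08), array([234, 206]), np.float64(246.64)]
60 [array([264, 240]), np.float64(29.493333333333332), array([234, 205]), np.float64(245.82666666666665)]
90 [array([271, 248]), np.float64(47.413333333333334), array([234, 208]), np.float64(246.66666666666666)]
```

servo_tool(deltas=[{"linear":[0,-0.004,0.006],"rotation":[0,0,0],"fingers":0.0},{"linear":[0,-0.004,0.006],"rotation":[0,0,0],"fingers":0.0},{"linear":[0,-0.004,0.006],"rotation":[0,0,0],"fingers":0.0},{"linear":[0,-0.003,0.005],"rotation":[0,0,0],"fingers":0.0},{"linear":[0,0,0],"rotation":[0,0,0],"fingers":0.0}])

```text
clock: 16.75
eef_pos: [0.527, -0.1893, 0.1013]
orientation: [-0.0, 0.98, -0.199, -0.001]
ft_force: [0.8, 0.5, -0.1]
width: 0.0004
grip_force: 0.0
```

servo_tool(deltas=[{"linear":[0,0,0.002],"rotation":[0,0,0],"fingers":0.0},{"linear":[0,0,0.0015],"rotation":[0,0,0],"fingers":0.0},{"linear":[0,0,0.0015],"rotation":[0,0,0],"fingers":0.0},{"linear":[0,0,0],"rotation":[0,0,0],"fingers":0.0},{"linear":[0,0,0],"rotation":[0,0,0],"fingers":0.0}])

```text
clock: 17.25
eef_pos: [0.5273, -0.1902, 0.0973]
orientation: [0.0, 0.98, -0.199, 0.0]
ft_force: [0.6, 0.7, -0.1]
width: 0.0001
grip_force: 0.0
```

servo_tool(deltas=[{"linear":[0,0,0.001],"rotation":[0,0,0],"fingers":0.0},{"linear":[0,0,0.001],"rotation":[0,0,0],"fingers":0.0},{"linear":[0,0,0],"rotation":[0,0,0],"fingers":0.0},{"linear":[0,0,0],"rotation":[0,0,0],"fingers":0.0}])

```text
clock: 17.65
eef_pos: [0.5275, -0.1902, 0.0965]
orientation: [-0.0, 0.98, -0.199, 0.0]
ft_force: [-5.2, 2.2, 15.1]
width: -0.0
grip_force: 7.9
```

servo_tool(deltas=[{"linear":[0,0,-0.01],"rotation":[0,0,0],"fingers":0.0},{"linear":[0,0,-0.03],"rotation":[0,0,0],"fingers":0.0},{"linear":[0,0,-0.05],"rotation":[0,0,0],"fingers":0.0},{"linear":[0,0,-0.05],"rotation":[0,0,0],"fingers":0.0},{"linear":[0,0,-0.02],"rotation":[0,0,0],"fingers":0.0},{"linear":[0,0,0],"rotation":[0,0,0],"fingers":0.0},{"linear":[0,0,0],"rotation":[0,0,0],"fingers":0.0}])

```text
clock: 18.35
eef_pos: [0.5273, -0.1899, 0.2552]
orientation: [-0.0, 0.98, -0.199, 0.0]
ft_force: [-0.6, -0.2, -0.6]
width: 0.0004
grip_force: 0.0
```

```bash
python3 - <<'E'
from h import *
ex=np.array([.9212,-.3891]);ey=np.array([.3891,.9212])
print(env.sense()['eef_pos'])
a=env.capture('side');b=env.capture('scene')
cs,cd=env.get_calibration('scene'),env.get_calibration('side')
for im,c in((a,cd),(b,cs)):
    p=proj(c,[*(.5626*ex+.066*ey),.094]).round().astype(int);print(p,im[p[1]-2:p[1]+3,p[0]-2:p[0]+3].mean())
cv2.imwrite('pics/m4.png',np.vstack([cv2.resize(a[190:285,185:325],(560,300),interpolation=cv2.INTER_CUBIC),cv2.resize(b[220:300,215:365],(560,300),interpolation=cv2.INTER_CUBIC)]))
E
```

```text
[ 0.52729499 -0.1898814   0.25522791]
[235 221] 104.85333333333334
[257 245] 60.82666666666667
```

View pics/m4.png

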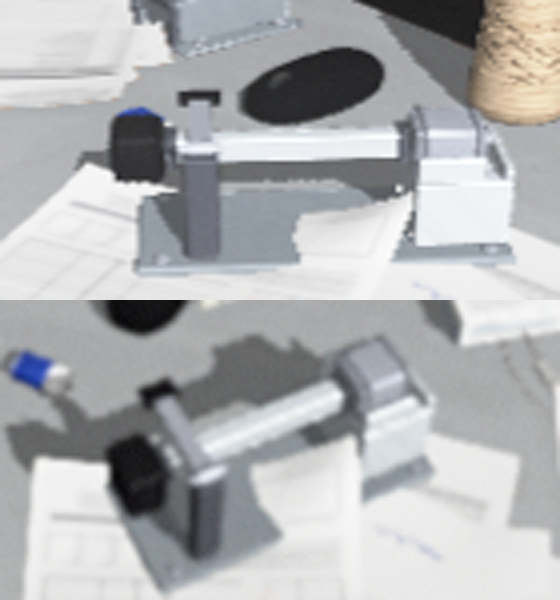

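The keeper lies across the shank. Its tab is at side (235,221) and scene (257,244.5), both matching the predicted closed position. Handing in.

```bash
python3 -c "
from station import env
print(env.close_job())"
```

```text
the job is handed in; nothing more can be done
None
```

I handed the job in at about 18.5 s: the probe is seated in the rest and the keeper is folded down over the shank. The last pictures match the closed keeper position to within a pixel, and the mouse, eraser and cone look undisturbed; no verdict came back at hand-in.

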